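# Mount the sample drum on its spindle

## Task

Mount the eight-sided sample drum in the coating stand: lay it in the cradle between the two side plates, then take the spindle from its rest by the handle and push it, from whichever side you like, through the first plate, the drum and the second plate until its collar is against the side plate. Leave it there, and do not disturb the loose vial, the beaker or the tape roll.

Things in the scene. Friction and masses are not known exactly. Their poses are not given: they have to be found in the camera images.
- stand: Fixed coating stand: grey base 84 (x) x 100 (y) x 8 mm, two upright aluminium side plates 64 mm wide in x, 10 mm thick, top at z = 68 mm, inner faces at y = +-32, outer faces at y = +-42 mm. Each has a 13 mm round through bore; both bores lie on one line along y at x = 0, z = 44 mm. Origin: centre of the underside, on the worktop; z up. Place and yaw vary.
- stand_axis (a point): Point on the common axis of the two bores midway between the plates, 44 mm above the worktop; axes as the stand's (y along the bores). Below it, black 45 degree cradle faces (at y = +-16 mm, within 24 mm of the axis in x, below z = 32 mm) hold the drum, a flat beneath, so that its centre lies here and its hole lines up with the bores.
- drum: Loose white eight-sided drum, 44 mm across flats, 50 mm long (7 mm to spare at each end between the plates), about 0.12 kg, with an 18 mm hole right through along y. It lies on one flat; the upright flats facing +-x are the ones to grasp. Origin: centre of the flat beneath; z up. It starts on one side of the stand, the spindle on the other; which is which varies.
- drum_center (a point): Centre of the drum, on the axis of its hole, 22 mm above its origin; axes as the drum's.
- spindle_rest: Fixed rest for the spindle: base plate 104 x 44 x 8 mm (x = -4 to 100 mm), two uprights 30 mm wide, 8 mm thick at x = 12 and 84 mm, top at z = 47.5 mm, each with a 12 mm slot open at the top in which the shaft lies level, 40 mm above the worktop; lift it straight up. Origin on the worktop below the collar's front face; x towards the nose.
- spindle: Loose spindle, about 0.08 kg: round steel shaft 10 mm thick, 100 mm long, its last 10 mm tapering to 4 mm; a collar 26 mm across, 5 mm thick; behind it a square grey handle 16 x 16 x 45 mm that overhangs the rest towards the robot. Origin: on the axis at the collar's front face; x towards the nose; y, z square to the handle's flats (two upright at the start).
- spindle_handle (a point): Point to grip on the handle: on the axis, 26 mm behind the collar's front face; axes as the spindle's.
- spindle_nose (a point): Tip of the nose, on the axis, 100 mm ahead of the collar's front face.
- spindle_mid (a point): Point on the shaft's axis 42 mm ahead of the collar's front face; it coincides with stand_axis when the collar is against a side plate's outer face. Axes as the spindle's.
- vial: Bystander: small capped glass vial, 28 mm across, 56 mm tall, standing behind the stand; origin at its underside. Leave alone.
- beaker: Bystander: empty small glass beaker, 43 mm across, 56 mm tall, standing behind the stand to the right; origin at its underside. Leave alone.
- tape_roll: Bystander: roll of amber tape lying flat, 94 mm across, 19 mm high, at the left beyond the work; origin at its underside. Leave alone.
Mind the look-alikes: they are no part of the job. There is more than one size of the spindle; the one meant has the size given above. What is shaped like the drum but yellow is not meant.

How it is judged (in metres and radians):
On the way:
1. the drum lies in the cradle between the plates, its hole in line with the bores (distance between drum_center and stand_axis below 0.01 m and angle between the y axis of drum and the y axis of stand, either way round below 0.1 rad), for 0.2 s.
At the end, for the whole second after the job is handed in: Drum between the plates, its centre within 11 mm of the middle of the bore axis and its hole within 0.14 rad of it; spindle through both plates and the drum, within 0.08 rad of the bore axis, its mid point within 5 mm of the middle (collar at the plate); both at rest (distance between drum_center and stand_axis below 0.011 m and angle between the y axis of drum and the y axis of stand, either way round below 0.14 rad and distance between spindle_mid and stand_axis below 0.005 m and angle between the x axis of spindle and the y axis of stand, either way round below 0.08 rad and linear speed of each of spindle, drum below 0.02 m/s); the robot touches nothing.
It fails at once if the vial is moved more than 3 cm (distance of vial from where it was at the start of the episode above 0.03 m).
It fails at once if the beaker is moved more than 3 cm (distance of beaker from where it was at the start of the episode above 0.03 m).
It fails at once if the tape roll is moved more than 3 cm (distance of tape_roll from where it was at the start of the episode above 0.03 m).
It also fails if it takes over 61 s, if anything falls off the work surface, if the arm or the gripper's body presses on something with over 40 N, if the wrist force passes 120 N, or if a joint passes its speed limit or range.

## Robot

A 6-joint arm with a two-finger parallel gripper is mounted at the origin on a cart in front of the work surface, level with it; the furniture and walls round the work are solid. World frame = base frame: x ahead of the robot, y to its left, z up, the work surface at z = 0. Lengths are in m, angles in degrees, forces in N, time in s.
With the tool pointing down it reaches from about 0.375 to 0.9 m from the base axis. Payload 3.1 kg.
Tool frame: the origin (TCP) lies at the very end of the fingers, on their centre line; the grasp point (between the pads) lies 19 mm behind it (grasp_offset is the distance from the TCP to the grasp point, in m); z points along the fingers, y is the direction in which the jaws open and shut (so a half turn about z gives the same grasp; the last joint's range is limited). The gripper opens to 87 mm and grips with 3 to 60 N. Pads are 19 mm wide; open, the fingers measure 117 mm over their backs; the gripper's body (75 mm by 190 mm) begins 51 mm behind the grasp point.
Start: joints at [53.428, 30.224, 82.088, -0, 67.689, -10.227], TCP at [0.277, 0.56, 0.223] pointing down, gripper open.
Joint ranges: [-176.69, 176.69], [-43.24, 126.21], [12.49, 139.97], [-82, 262], [0, 151.66], [-163.58, 163.58]. Speed limits (degrees/s): [159.86, 159.86, 180, 180, 180, 180].

## Interface

Orientations are given as a 3x3 rotation matrix whose columns are the frame's x, y, z axes.
In Python, from rig import * gives the robot as it stands. The module is installed in compiled form; this text tells all that it offers.
- The arm moves only by the tool play_rows, never from a script. Its argument "plan" is a list that holds one entry, the list of rows, each a list of 7 numbers: the shift along the world's x, y, z each as a share of 5 cm, from -1 to 1, then the turn, a rotation vector about the world's x, y, z each as a share of pi rad, from -1 to 1, then the gripper's target within -1 to 1 (fully open at 1, half-way at 0, shut at -1). A call has 1 to 12 rows; each row shifts and turns the commanded pose from where the row before left it; what a row does not reach is not made up. A row lasts 1/10 s, in which the tool goes at most 50 mm and 8.59 degrees, less where a joint would pass 70% of its speed; a pose out of reach is approached as far as the arm can. A call with a number of a shift or a turn outside -1 to 1 is refused whole. A call with a gripper value outside its range is refused whole. The fingers move at their own pace and stop on an object; the grip force is fixed at half the most. Time passes only in rows, so rows that do not move let the fingers close. It gives the time, the measured TCP pose, the force and the opening at its end, in the units of the state.
- read_state(): the state, without advancing time (a new reading comes with each control period).
- capture(name): name is "scene" or "side" or "wrist"; returns the picture (384x512x3 uint8, red, green, blue); there is no depth.
- camera_params(name): a dict with "intrinsics" (3x3 intrinsics, pixels), "k1" (the pictures are not rectified: a ray, as slopes to the right and down, at radius r is drawn at 1 + k1 r^2 times it, then the intrinsics apply), "R" (3x3) and "t" (3): a world point X has camera coordinates R X + t; the wrist camera has in their place "mount" (4x4, takes a point from camera to tool coordinates, whose origin is the TCP and whose axes are the flange's). Camera axes: x right, y down, z forward; pixel columns grow to the right and rows downward; lengths in m; the calibration is good to about 2 mm. A picture is of the moment at which its call begins: read the wrist's pose just before it. camera_params takes no time and is no camera call.
- hand_in(): hands the job in, once; it reports no verdict.
The state is a dict: "time_s": time; "joint_positions": joint angles; "qvel": joint speeds; "tau": joint torques, N m; "position": TCP position; "tcp_rot": TCP orientation; "force": force on the tool from outside, world axes, zero at the start; "moment": the same for the moment, N m; "opening": opening from 0.0 (shut) to 1.0 (fully open).
Only numpy, scipy, OpenCV 4.12 (cv2) and the standard library are available. Lean on these libraries where they do the work, as an engineer would, in place of code of your own. Each camera call takes 0.05 s, during which the arm holds its last target. There are 200 camera calls.

## Working session

There is one attempt and no reset: what is moved stays moved. The work goes in short steps, Python scripts to look and compute and a tool call to move; the robot and the scene stay as the last step left them, time stands still between calls to the robot, and variables do not carry over. Pictures are saved under pics/ and viewed, about 8 in all and at most 12, crops included, and the job is handed in when it is done.

Besides the shell and the picture viewer there is one more tool, called after "Emit:" by a JSON object that holds its "method" and its "body", one argument or row to a line. play_rows: Moves the arm, as the interface text tells. Its arguments: {"type":"object","properties":{"plan":{"type":"array"}},"required":["plan"]}

```bash
mkdir -p pics
cat > h.py <<'E'
from rig import *
import numpy as np, cv2
def pix2ray(name,uv,st=None):
    p=camera_params(name);K=np.array(p["intrinsics"]);k1=p["k1"]
    d=(np.array(uv,float)-K[:2,2])/[K[0,0],K[1,1]]
    r=np.linalg.norm(d);s=r
    for _ in range(50): s=r/(1+k1*s*s)
    d=d*(s/r if r>0 else 1); d=np.array([d[0],d[1],1.])
    if name=="wrist":
        M=np.array(p["mount"]);st=st or read_state();R=np.array(st["tcp_rot"])
        o=R@M[:3,3]+np.array(st["position"]); return o,R@M[:3,:3]@d
    R=np.array(p["R"]);t=np.array(p["t"]); return -R.T@t,R.T@d
def onz(name,uv,z,st=None):
    o,d=pix2ray(name,uv,st); return o+d*(z-o[2])/d[2]
def proj(name,X,st=None):
    p=camera_params(name);K=np.array(p["intrinsics"])
    if name=="wrist":
        M=np.array(p["mount"]);st=st or read_state();R=np.array(st["tcp_rot"])
        c=M[:3,:3].T@(R.T@(np.array(X)-st["position"])-M[:3,3])
    else: c=np.array(p["R"])@X+np.array(p["t"])
    d=c[:2]/c[2]; d=d*(1+p["k1"]*(d@d)); return K[:2,:2]@d+K[:2,2]
def snap(name,fn):
    im=capture(name); cv2.imwrite("pics/"+fn+".png",im[:,:,::-1]); return im
E
python3 - <<'E'
from h import *
s=read_state();print(s)
a=snap("scene","scene0");b=snap("side","side0");snap("wrist","wrist0")
for n in("scene","side"):
    p=camera_params(n);print(n,p["k1"],-np.array(p["R"]).T@np.array(p["t"]),np.array(p["intrinsics"])[0,0])
print(camera_params("wrist"))
E
```

```text
{'time_s': 0.0, 'joint_positions': array([ 5.34272744e+01,  3.02777773e+01,  8.21551926e+01, -1.20137997e-03,
        6.76904749e+01, -1.02280724e+01]), 'qvel': array([-0.01835162,  0.02276585,  0.01222231, -0.02360704, -0.01618899,
       -0.09747123]), 'tau': array([-1.31009187e-05, -4.40034413e+01, -1.76597017e+01,  6.32761046e-02,
        5.81085496e-02, -1.56963183e-04]), 'position': array([0.27690161, 0.55950023, 0.22159102]), 'tcp_rot': array([[-8.96144164e-01,  4.43761230e-01, -1.26817411e-03],
       [ 4.43762893e-01,  8.96142545e-01, -1.74185361e-03],
       [ 3.63497673e-04, -2.12372056e-03, -9.99997679e-01]]), 'force': array([-0.61393142, -0.2811609 , -0.67385449]), 'moment': array([-0.05774187, -0.03615452, -0.00893399]), 'opening': 1.0030819224593397}
scene -0.08878924557567286 [ 0.08739577 -0.32941115  0.77976531] 350.02874856865486
side -0.07408221029155425 [0.17987902 1.06004201 0.67229488] 432.02886602616434
{'intrinsics': array([[303.29405611,   0.        , 258.63909255],
       [  0.        , 303.29405611, 193.50658989],
       [  0.        ,   0.        ,   1.        ]]), 'k1': -0.05375620947722013, 'mount': array([[ 7.95405282e-04, -9.61157728e-01, -2.75998532e-01,
         7.50715824e-02],
       [ 9.99998928e-01,  1.10382263e-03, -9.62118248e-04,
        -8.27558182e-05],
       [ 1.22940082e-03, -2.75997471e-01,  9.61157575e-01,
        -1.61569125e-01],
       [ 0.00000000e+00,  0.00000000e+00,  0.00000000e+00,
         1.00000000e+00]])}
```

View pics/scene0.png

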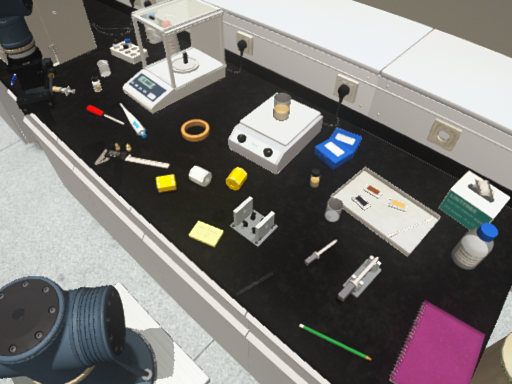

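View pics/side0.png

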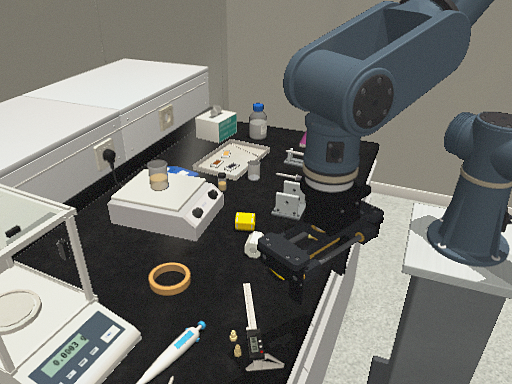

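The scene view shows the white drum at (200,176), the stand at (255,222), the spindle in its rest at (360,278) and a loose look-alike at (320,250). The yellow drum is at (236,179), the vial at (314,178), the beaker at (333,210) and the tape at (195,130). The side view shows the white drum at (253,243) and the stand at (290,200).

Run:
```python
from h import *
for n,uv,z in[("drum",(200,176),.022),("yellow",(236,179),.022),("stand base",(255,230),.0),("spindle handle end",(345,295),.04),("rest far",(376,262),.04),("decoy",(320,250),.01),("vial",(314,185),0),("beaker",(333,218),0),("tape",(195,130),.01)]:
    print(n,onz("scene",uv,z).round(3))
im=cv2.imread("pics/scene0.png")
A=cv2.resize(im[150:260,170:300],None,fx=5,fy=5,interpolation=cv2.INTER_CUBIC)
B=cv2.resize(im[230:310,300:400],None,fx=5,fy=5,interpolation=cv2.INTER_CUBIC)
cv2.imwrite("pics/c1.png",A)
cv2.imwrite("pics/c2.png",B)
```

```text
drum [0.506 0.252 0.022]
yellow [0.569 0.165 0.022]
stand base [0.484 0.015 0.   ]
spindle handle end [ 0.468 -0.27   0.04 ]
rest far [ 0.589 -0.281  0.04 ]
decoy [ 0.544 -0.153  0.01 ]
vial [ 0.721 -0.009 -0.   ]
beaker [ 0.658 -0.119  0.   ]
tape [0.645 0.433 0.01 ]
```

Emit:
{"method": "play_rows", "body": {
  "plan": [
    [[0.44,-0.82,0.1,0,0,0,1],[0.44,-0.82,0.1,0,0,0,1],[0.44,-0.82,0.1,0,0,0,1],[0.44,-0.82,0.1,0,0,0,1],[0.44,-0.82,0.1,0,0,0,1],[0.44,-0.82,0.1,0,0,0,1],[0.44,-0.82,0.1,0,0,0,1],[0.44,-0.82,0.1,0,0,0,1],[0.44,-0.82,0.1,0,0,0,1],[0.44,-0.82,0.1,0,0,0,1],[0,0,0,0,0,0,1],[0,0,0,0,0,0,1]]
  ]
}}

```text
time_s: 1.35
position: [0.4974, 0.1492, 0.2723]
tcp_rot: [[-0.895, 0.446, -0.001], [0.446, 0.895, 0.0], [0.001, 0.0, -1.0]]
force: [0.7, 0.1, 0.8]
opening: 1.0
```

Run:
```python
from h import *
s=read_state();print(s["position"],s["tcp_rot"],s["joint_positions"],s["qvel"].max());im=snap("wrist","w1")
cv2.imwrite("pics/w1b.png",cv2.resize(im[:,:,::-1],(800,600),interpolation=cv2.INTER_CUBIC))
import pickle;pickle.dump(s,open("w1.pkl","wb"))
```

```text
[0.49743722 0.14916684 0.27229244] [[-8.94811536e-01  4.46443168e-01 -9.01729888e-04]
 [ 4.46442892e-01  8.94811989e-01  4.99015873e-04]
 [ 1.02966094e-03  4.39542605e-05 -9.99999469e-01]] [ 4.33128179e+00  1.86420179e+01  9.35496972e+01  3.49924614e-02
  6.78576471e+01 -5.91662131e+01] 2.746144725207024
```

View pics/w1b.png

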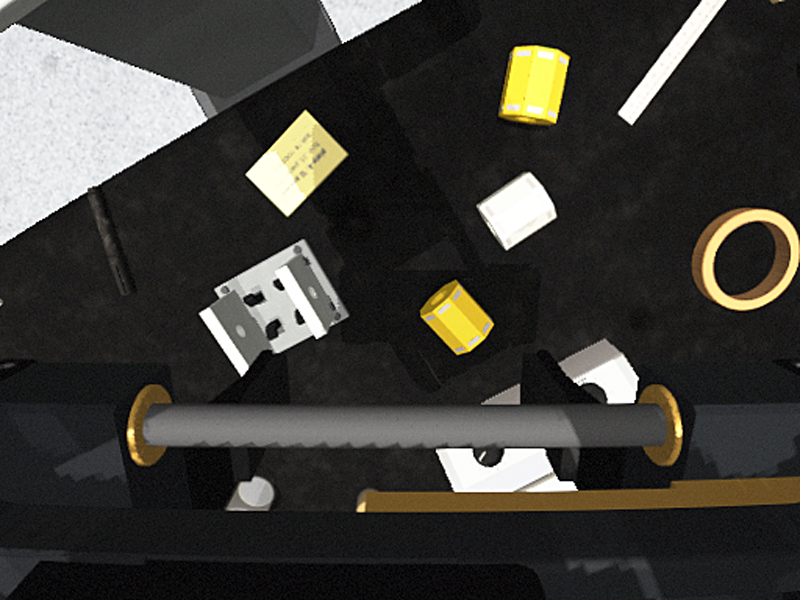

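The wrist view shows the drum at (516,210), the stand at (275,305) with both plate tops visible, and the yellow drums at (535,85) and (457,317). I'll measure the drum and stand on an enlarged crop.

Run:
```python
from h import *
im=cv2.imread("pics/w1.png")
A=cv2.resize(im[150:245,125:225],None,fx=4,fy=4,interpolation=cv2.INTER_CUBIC)   # stand
B=cv2.resize(im[100:170,295:365],None,fx=5.4,fy=5.4,interpolation=cv2.INTER_CUBIC)
out=np.zeros((380,790,3),np.uint8);out[:,:400]=A;out[:378,405:783]=B[:378,:378]
cv2.imwrite("pics/w1c.png",out)
hsv=cv2.cvtColor(im,cv2.COLOR_BGR2HSV)
m=((hsv[...,1]<60)&(hsv[...,2]>110)).astype(np.uint8)
m[:100]=0;m[170:]=0;m[:,:295]=0;m[:,365:]=0
c=max(cv2.findContours(m,0,2)[0],key=cv2.contourArea)
print(cv2.contourArea(c),cv2.minAreaRect(c),cv2.boxPoints(cv2.minAreaRect(c)))
```

```text
1416.5 ((331.076904296875, 134.11538696289062), (35.22346115112305, 43.26660919189453), 56.30992889404297) [[303.30768 131.46155]
 [339.30768 107.46154]
 [358.84613 136.76923]
 [322.84613 160.76923]]
```

View pics/w1c.png

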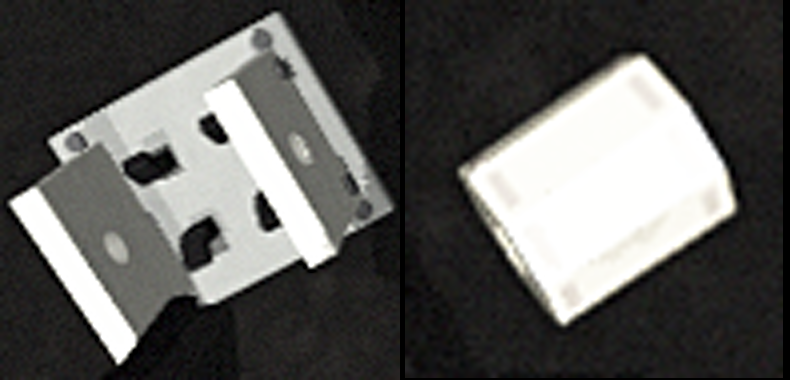

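Run:
```python
from h import *
import pickle;s=pickle.load(open("w1.pkl","rb"))
im=cv2.imread("pics/w1.png")
mk=[(648,92),(505,187),(570,295),(712,200)]
P=np.array([onz("wrist",(295+(u-405)/5.4-.4,100+v/5.4-.4),.0376,s) for u,v in mk])
print("drum",P.mean(0),"len",np.linalg.norm(P[0]-P[1]),"w",np.linalg.norm(P[1]-P[2]))
d=(P[0]-P[1])+(P[3]-P[2]);print("axis deg",np.degrees(np.arctan2(d[1],d[0])))
g=cv2.cvtColor(im,cv2.COLOR_BGR2GRAY)
sub=np.zeros_like(g);sub[150:245,125:225]=g[150:245,125:225]
big=cv2.resize(sub,None,fx=4,fy=4,interpolation=cv2.INTER_CUBIC)
cs=sorted(cv2.findContours((big>235).astype(np.uint8),0,2)[0],key=cv2.contourArea)[-2:]
C=[]
for c in cs:
    r=cv2.minAreaRect(c);b=np.array([onz("wrist",(p-1.5)/4,.068,s) for p in cv2.boxPoints(r)])
    e=b-np.roll(b,-1,0);L=np.linalg.norm(e,axis=1);k=L.argmax()
    print(cv2.contourArea(c)/16,b.mean(0),L,np.degrees(np.arctan2(e[k][1],e[k][0])));C.append(b.mean(0))
v=C[1]-C[0];print("stand",(C[0]+C[1])/2,"sep",np.linalg.norm(v),np.degrees(np.arctan2(v[1],v[0])))
# base corners z=.008
q=[(50,139),(280,12),(394,210),(204,305)]
print([onz("wrist",(125+u/4-.4,150+w/4-.4),.008,s).round(4)[:2] for u,w in q])
```

```text
drum [0.50428625 0.25176759 0.0376    ] len 0.0398000971122276 w 0.03104291986662049
axis deg 98.10942100516965
312.65625 [ 0.48783744 -0.01300633  0.068     ] [0.01000605 0.06229337 0.01040291 0.06263609] 1.3369224549802046
378.03125 [0.48626244 0.06045304 0.068     ] [0.01148769 0.06407741 0.01196023 0.06442932] 1.4547676634737627
stand [0.48704994 0.02372336 0.068     ] sep 0.07347625436063268 91.22825470908211
[array([ 0.4476, -0.0251]), array([0.4452, 0.0736]), array([0.5277, 0.075 ]), array([ 0.5288, -0.0075])]
```

Emit:
{"method": "play_rows", "body": {
  "plan": [
    [[0.02,0.293,-0.3,0,0,-0.044,1],[0.02,0.293,-0.3,0,0,-0.044,1],[0.02,0.293,-0.3,0,0,-0.044,1],[0.02,0.293,-0.3,0,0,-0.044,1],[0.02,0.293,-0.3,0,0,-0.044,1],[0.02,0.293,-0.3,0,0,-0.044,1],[0.02,0.293,-0.3,0,0,-0.044,1],[0,0,-0.2,0,0,0,1],[0,0,-0.2,0,0,0,1],[0,0,-0.2,0,0,0,1],[0,0,0,0,0,0,1],[0,0,0,0,0,0,1]]
  ]
}}

```text
time_s: 2.6
position: [0.5044, 0.2522, 0.1376]
tcp_rot: [[-0.143, 0.99, -0.0], [0.99, 0.143, -0.0], [-0.0, -0.0, -1.0]]
force: [-0.3, 0.1, 0.3]
opening: 1.003
```

Run:
```python
from h import *
s=read_state();R=s["tcp_rot"];print(s["position"],np.degrees(np.arctan2(R[1,1],R[0,1])),R[2],s["joint_positions"]);im=snap("wrist","w2")
cv2.imwrite("pics/w2b.png",cv2.resize(im[:,:,::-1],(600,450)))
print(proj("wrist",[.5043,.2518,.022],s))
```

```text
[0.50436455 0.2521672  0.13759862] 8.21788554760294 [-6.41458232e-05 -1.93333173e-04 -9.99999979e-01] [ 1.52123158e+01  3.20711930e+01  9.55311877e+01 -2.90140652e-03
  5.24090617e+01  6.99620005e+00]
[258.22998833 189.15678627]
```

View pics/w2b.png

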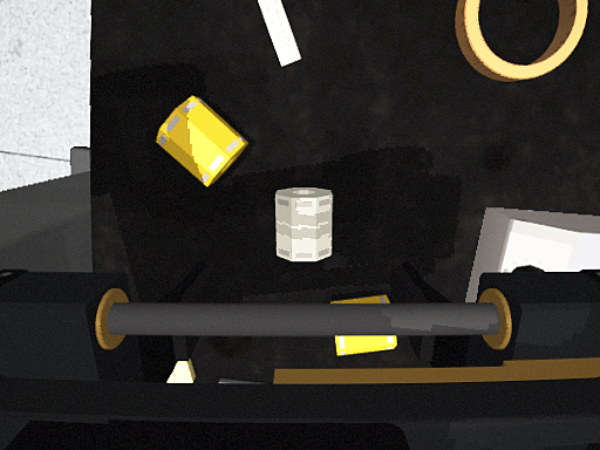

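The drum is centred between the fingers (at 304,225) and square to the jaws, so I'll descend and grip.

Emit:
{"method": "play_rows", "body": {
  "plan": [
    [[0,0,-0.45,0,0,0,1],[0,0,-0.45,0,0,0,1],[0,0,-0.45,0,0,0,1],[0,0,-0.45,0,0,0,1],[0,0,-0.45,0,0,0,1],[0,0,-0.19,0,0,0,1],[0,0,-0.19,0,0,0,1],[0,0,0,0,0,0,1]]
  ]
}}

```text
time_s: 3.45
position: [0.5043, 0.2524, 0.0057]
tcp_rot: [[-0.143, 0.99, -0.001], [0.99, 0.143, -0.0], [-0.0, -0.001, -1.0]]
force: [-1.2, 0.5, 0.2]
opening: 0.999
```

Emit:
{"method": "play_rows", "body": {
  "plan": [
    [[0,0,0,0,0,0,-1],[0,0,0,0,0,0,-1],[0,0,0,0,0,0,-1],[0,0,0,0,0,0,-1],[0,0,0,0,0,0,-1],[0,0,0,0,0,0,-1],[0,0,0,0,0,0,-1],[0,0,0,0,0,0,-1]]
  ]
}}

```text
time_s: 4.25
position: [0.5044, 0.2527, 0.0061]
tcp_rot: [[-0.143, 0.99, 0.0], [0.99, 0.143, 0.0], [0.0, 0.0, -1.0]]
force: [0.0, -0.5, 1.5]
opening: 0.501
```

Emit:
{"method": "play_rows", "body": {
  "plan": [
    [[0,0,0.5,0,0,0,-1],[0,0,0.7,0,0,0,-1],[0,0,0.8,0,0,0,-1],[0,0,0.5,0,0,0,-1],[-0.058,-0.76,0,0,0,-0.019,-1],[-0.058,-0.76,0,0,0,-0.019,-1],[-0.058,-0.76,0,0,0,0,-1],[-0.058,-0.76,0,0,0,0,-1],[-0.058,-0.76,0,0,0,0,-1],[-0.058,-0.76,0,0,0,0,-1],[0,0,0,0,0,0,-1],[0,0,0,0,0,0,-1]]
  ]
}}

```text
time_s: 5.45
position: [0.4866, 0.024, 0.1309]
tcp_rot: [[-0.021, 1.0, -0.001], [1.0, 0.021, 0.001], [0.001, -0.001, -1.0]]
force: [-0.3, 1.0, -1.5]
opening: 0.505
```

Run:
```python
from h import *
s=read_state();R=s["tcp_rot"];print(s["position"],np.degrees(np.arctan2(R[1,1],R[0,1])),R[2],s["force"],s["opening"]);im=snap("wrist","w3")
import pickle;pickle.dump(s,open("w3.pkl","wb"))
cv2.imwrite("pics/w3b.png",cv2.resize(im[120:290,150:370,::-1],(792,612)[:2],interpolation=cv2.INTER_CUBIC)[:600])
```

```text
[0.4866399  0.02398742 0.13088912] 1.2221843800837375 [ 5.18861069e-04 -6.65936331e-04 -9.99999644e-01] [-0.32584646  1.01090931 -1.51260618] 0.5045522166347569
```

View pics/w3b.png

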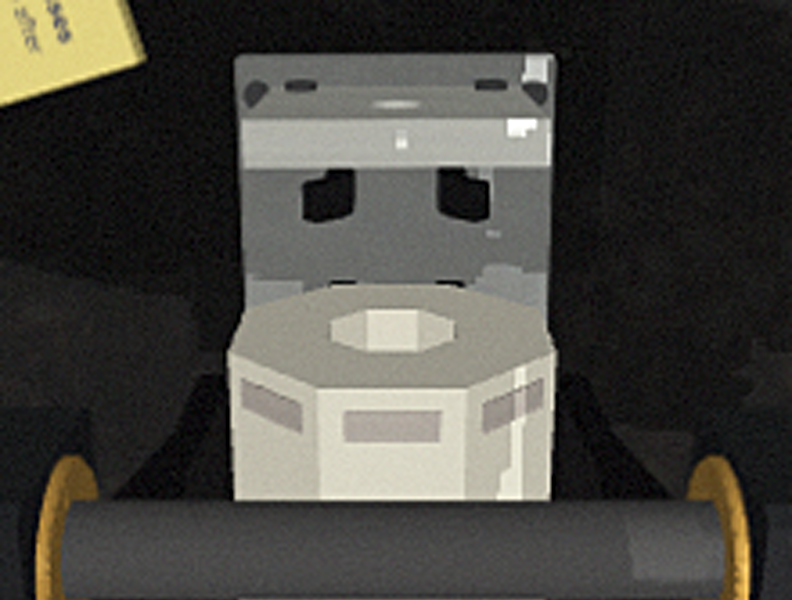

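Run:
```python
from h import *
import pickle;s=pickle.load(open("w3.pkl","rb"))
f=lambda u,v,z:onz("wrist",(150+u/3.6-.4,120+v/3.6-.4),z,s).round(4)
for p in[(240,118),(552,118),(552,166),(242,167)]:print("plate",f(*p,.068))
for p in[(318,388),(467,389)]:print("drum top end edge",f(*p,.1689))
```

```text
plate [0.4546 0.0657 0.068 ]
plate [0.5189 0.0671 0.068 ]
plate [0.5195 0.0571 0.068 ]
plate [0.4548 0.0554 0.068 ]
drum top end edge [0.4774 0.0479 0.1689]
drum top end edge [0.4956 0.0482 0.1689]
```

Emit:
{"method": "play_rows", "body": {
  "plan": [
    [[0.008,0.02,-0.4,0,0,0,-1],[0,0,-0.4,0,0,0,-1],[0,0,-0.4,0,0,0,-1],[0,0,-0.2,0,0,0,-1],[0,0,-0.2,0,0,0,-1],[0,0,-0.14,0,0,0,-1],[0,0,-0.14,0,0,0,-1],[0,0,-0.14,0,0,0,-1],[0,0,-0.03,0,0,0,-1],[0,0,0,0,0,0,-1],[0,0,0,0,0,0,-1]]
  ]
}}

```text
time_s: 6.6
position: [0.4874, 0.0255, 0.0287]
tcp_rot: [[-0.024, 1.0, 0.0], [1.0, 0.024, -0.0], [-0.0, 0.0, -1.0]]
force: [-0.1, -0.2, -1.0]
opening: 0.501
```

Emit:
{"method": "play_rows", "body": {
  "plan": [
    [[0,0,-0.012,0,0,0,-1],[0,0,0,0,0,0,-1],[0,0,0,0,0,0,0.3],[0,0,0,0,0,0,0.3],[0,0,0,0,0,0,0.3],[0,0,0,0,0,0,0.3],[0,0,0,0,0,0,0.3]]
  ]
}}

```text
time_s: 7.3
position: [0.4873, 0.0256, 0.028]
tcp_rot: [[-0.024, 1.0, 0.0], [1.0, 0.024, -0.0], [-0.0, 0.0, -1.0]]
force: [-0.3, -0.3, 1.1]
opening: 0.648
```

Emit:
{"method": "play_rows", "body": {
  "plan": [
    [[0,0,0.2,0,0,0,0.3],[0,0,0.4,0,0,0,0.3],[0,0,0.8,0,0,0,0.3],[0,0,0.8,0,0,0,0.3],[0,-0.9,0.5,0,0,0,0.3],[0,-0.9,0.3,0,0,0,0.3],[0,-0.9,0,0,0,0,0.3],[0,-0.9,0,0,0,0,0.3],[0,-0.6,0,0,0,0,0.3],[0,0,0,0,0,0,0.3],[0,0,0,0,0,0,0.3]]
  ]
}}

```text
time_s: 8.4
position: [0.4868, -0.1832, 0.1775]
tcp_rot: [[-0.022, 1.0, -0.0], [1.0, 0.022, 0.001], [0.001, -0.0, -1.0]]
force: [-0.2, 1.0, 0.1]
opening: 0.65
```

Run:
```python
from h import *
s=read_state();R=s["tcp_rot"];print(s["position"],np.degrees(np.arctan2(R[1,1],R[0,1])),s["opening"],s["joint_positions"]);im=snap("wrist","w4")
import pickle;pickle.dump(s,open("w4.pkl","wb"))
cv2.imwrite("pics/w4b.png",cv2.resize(im[:,:,::-1],(800,600),interpolation=cv2.INTER_CUBIC))
```

```text
[ 0.48676568 -0.18320606  0.17754528] 1.2670725074765545 0.6497320472656081 [-3.29625978e+01  2.58025381e+01  9.97467002e+01  3.00501675e-02
  5.44892009e+01 -3.42471268e+01]
```

View pics/w4b.png

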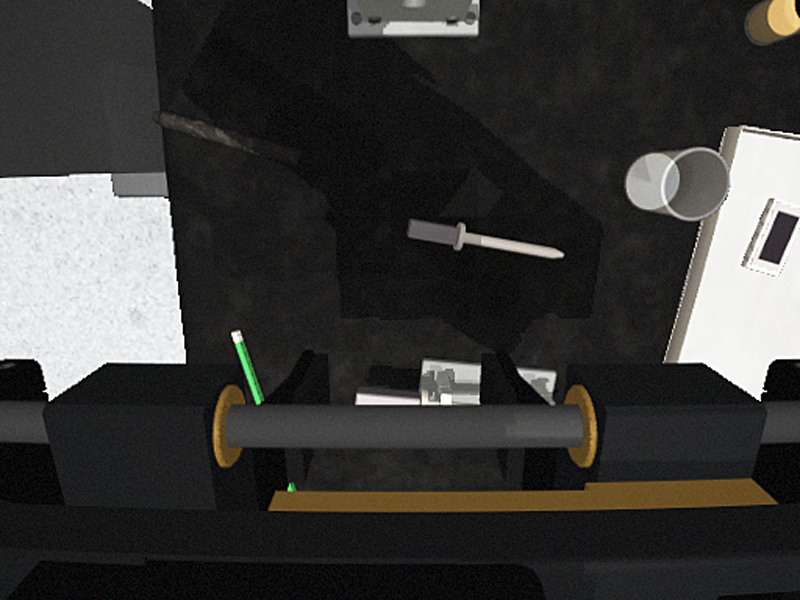

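The drum is out of view (only the stand's near edge at (413,20)). The loose look-alike is at (485,240), the beaker at (680,185) and the rest at (480,385), behind the gripper bar. I'll turn the tool and look down the spindle.

Emit:
{"method": "play_rows", "body": {
  "plan": [
    [[-0.05,-0.167,0.04,0,0,-0.046,0.3],[-0.05,-0.167,0.04,0,0,-0.046,0.3],[-0.05,-0.167,0.04,0,0,-0.046,0.3],[-0.05,-0.167,0.04,0,0,-0.046,0.3],[-0.05,-0.167,0.04,0,0,-0.046,0.3],[-0.05,-0.167,0.04,0,0,-0.046,0.3],[-0.05,-0.167,0.04,0,0,-0.046,0.3],[-0.05,-0.167,0.04,0,0,-0.046,0.3],[-0.05,-0.167,0.04,0,0,-0.046,0.3],[-0.05,-0.167,0.04,0,0,-0.046,0.3],[-0.05,-0.167,0.04,0,0,-0.046,0.3],[0,0,0,0,0,0,0.3]]
  ]
}}

```text
time_s: 9.65
position: [0.46, -0.274, 0.1996]
tcp_rot: [[1.0, 0.007, 0.0], [0.007, -1.0, -0.0], [0.0, 0.0, -1.0]]
force: [1.0, 0.8, -0.1]
opening: 0.652
```

Run:
```python
from h import *
s=read_state();R=s["tcp_rot"];print(s["position"],np.degrees(np.arctan2(R[1,1],R[0,1])),s["opening"],s["joint_positions"]);im=snap("wrist","w5")
import pickle;pickle.dump(s,open("w5.pkl","wb"))
b=cv2.resize(im[60:300,100:420,::-1],(800,600),interpolation=cv2.INTER_CUBIC);cv2.imwrite("pics/w5b.png",b)
```

```text
[ 0.45998638 -0.27400597  0.19956477] -89.62467548663066 0.6522331051966643 [-4.27482480e+01  2.50718913e+01  9.63907546e+01  3.15173869e-03
  5.85279123e+01  4.68747819e+01]
```

View pics/w5b.png

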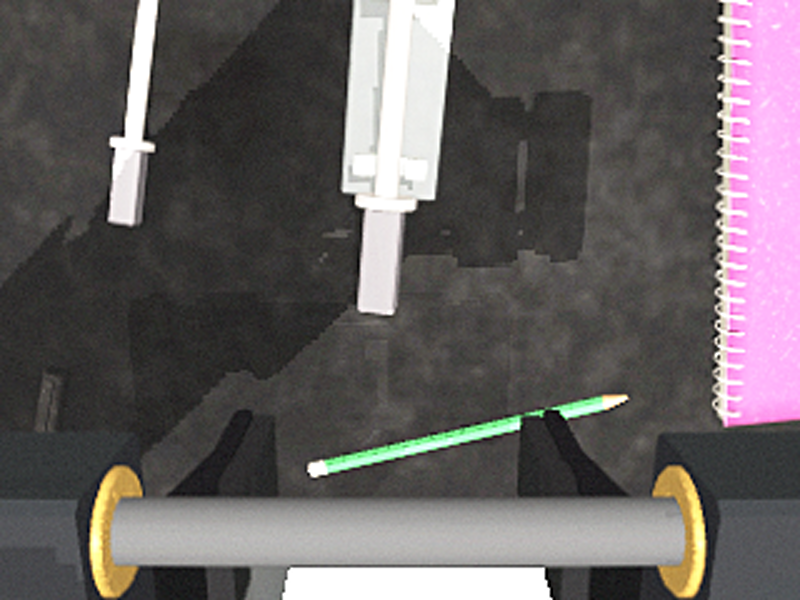

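The spindle's handle runs from (377,310) to the collar at (386,203), with the shaft continuing upwards to (399,10). The loose look-alike is at (130,180).

Run:
```python
from h import *
import pickle;s=pickle.load(open("w5.pkl","rb"))
im=cv2.imread("pics/w5.png")
f=lambda u,v,z:onz("wrist",(100+u/2.5-.4,60+v/2.5-.4),z,s).round(4)
print("handle back L/R top",f(357,308,.048),f(394,311,.048))
print("handle front L/R top",f(365,210,.048),f(403,212,.048))
print("collar front edge top",f(386,195,.053),"back top",f(386,201,.053),"L/R at axis z",f(356,202,.04),f(416,205,.04))
print("shaft",f(399,10,.042),f(389,180,.042))
crop=im[0:170,200:320];cv2.imwrite("pics/w5c.png",cv2.resize(crop,None,fx=3.5,fy=3.5,interpolation=cv2.INTER_CUBIC))
```

```text
handle back L/R top [ 0.4578 -0.2575  0.048 ] [ 0.4566 -0.2733  0.048 ]
handle front L/R top [ 0.4993 -0.2611  0.048 ] [ 0.4986 -0.2767  0.048 ]
collar front edge top [ 0.506  -0.2698  0.053 ] back top [ 0.5036 -0.2698  0.053 ] L/R at axis z [ 0.5017 -0.257   0.04  ] [ 0.5007 -0.2822  0.04  ]
shaft [ 0.5773 -0.2745  0.042 ] [ 0.5111 -0.2708  0.042 ]
```

View pics/w5c.png

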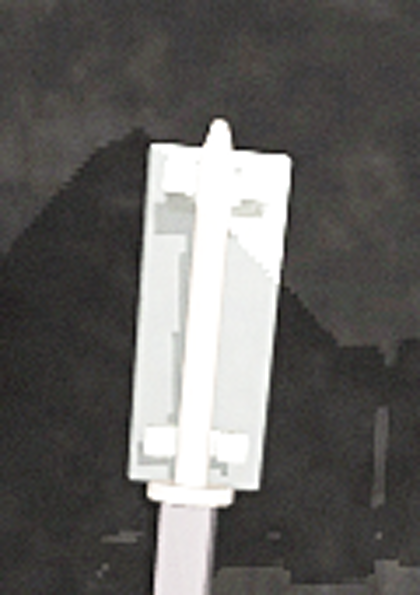

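Run:
```python
from h import *
import pickle;s=pickle.load(open("w5.pkl","rb"))
n=onz("wrist",(262.2,33.4),.04,s);b=np.array([.4572,-.2654,.04])
d=n-b;print(n,np.linalg.norm(d),np.degrees(np.arctan2(d[1],d[0])));u=d/np.linalg.norm(d)
o=n-.1*u;print("origin",o,"handle pt",n-.126*u)
```

```text
[ 0.6053591  -0.27716555  0.04      ] 0.14862552481236233 -4.5404195163691226
origin [ 0.50567293 -0.26924931  0.04      ] handle pt [ 0.47975452 -0.26719109  0.04      ]
```

Emit:
{"method": "play_rows", "body": {
  "plan": [
    [[0.1,0.034,-0.6,0,0,-0.007,0.3],[0.1,0.034,-0.6,0,0,-0.007,0.3],[0.1,0.034,-0.6,0,0,-0.007,0.3],[0.1,0.034,-0.6,0,0,-0.007,0.3],[0,0,-0.4,0,0,0,0.3],[0,0,-0.4,0,0,0,0.3],[0,0,-0.2,0,0,0,0.3],[0,0,-0.17,0,0,0,0.3],[0,0,0,0,0,0,0.3]]
  ]
}}

```text
time_s: 10.6
position: [0.4796, -0.2673, 0.0201]
tcp_rot: [[0.997, -0.081, -0.001], [-0.081, -0.997, 0.001], [-0.001, -0.001, -1.0]]
force: [1.0, 0.3, 0.7]
opening: 0.647
```

Emit:
{"method": "play_rows", "body": {
  "plan": [
    [[0,0,0,0,0,0,-1],[0,0,0,0,0,0,-1],[0,0,0,0,0,0,-1],[0,0,0,0,0,0,-1],[0,0,0,0,0,0,-1],[0,0,0,0,0,0,-1],[0,0,0,0,0,0,-1],[0,0,0,0,0,0,-1],[0,0,0,0,0,0,-1]]
  ]
}}

```text
time_s: 11.5
position: [0.4798, -0.2682, 0.0208]
tcp_rot: [[0.997, -0.083, 0.0], [-0.083, -0.997, -0.0], [0.0, 0.0, -1.0]]
force: [-0.8, -0.5, -0.2]
opening: 0.182
```

Emit:
{"method": "play_rows", "body": {
  "plan": [
    [[0,0,0.2,0,0,0,-1],[0,0,0.4,0,0,0,-1],[0,0,0.6,0,0,0,-1],[0,0,0.6,0,0,0,-1],[0,0,0.2,0,0,0,-1],[0,0,0,0,0,0,-1]]
  ]
}}

```text
time_s: 12.1
position: [0.4806, -0.2688, 0.1224]
tcp_rot: [[0.997, -0.083, 0.003], [-0.083, -0.997, -0.003], [0.003, 0.002, -1.0]]
force: [0.5, -0.4, -1.2]
opening: 0.181
```

Emit:
{"method": "play_rows", "body": {
  "plan": [
    [[0.019,0.178,0,0,0,0.0445,-1],[0.019,0.178,0,0,0,0.0445,-1],[0.019,0.178,0,0,0,0.0445,-1],[0.019,0.178,0,0,0,0.0445,-1],[0.019,0.178,0,0,0,0.0445,-1],[0.019,0.178,0,0,0,0.0445,-1],[0.019,0.178,0,0,0,0.0445,-1],[0.019,0.178,0,0,0,0.0445,-1],[0.019,0.178,0,0,0,0.0445,-1],[0.019,0.178,0,0,0,0.0445,-1],[0.019,0.178,0,0,0,0.0445,-1],[0.019,0.178,0,0,0,0.0445,-1]]
  ]
}}

```text
time_s: 13.3
position: [0.4901, -0.1604, 0.119]
tcp_rot: [[-0.03, 1.0, -0.003], [1.0, 0.03, 0.002], [0.002, -0.003, -1.0]]
force: [-0.2, 0.2, -0.1]
opening: 0.184
```

Run:
```python
from h import *
s=read_state();R=s["tcp_rot"];print(s["position"],np.degrees(np.arctan2(R[1,0],R[0,0])),R[2],s["opening"],s["joint_positions"]);im=snap("wrist","w6")
import pickle;pickle.dump(s,open("w6.pkl","wb"))
b=cv2.resize(im[0:270,130:390,::-1],(577,600),interpolation=cv2.INTER_CUBIC);cv2.imwrite("pics/w6b.png",b)
```

```text
[ 0.49011245 -0.16035673  0.11902191] 91.70383001531839 [ 0.00185168 -0.00301832 -0.99999373] 0.18391929492525577 [-3.05459090e+01  3.09198677e+01  1.03074778e+02 -3.53950096e-03
  4.62082253e+01 -3.22474451e+01]
```

View pics/w6b.png

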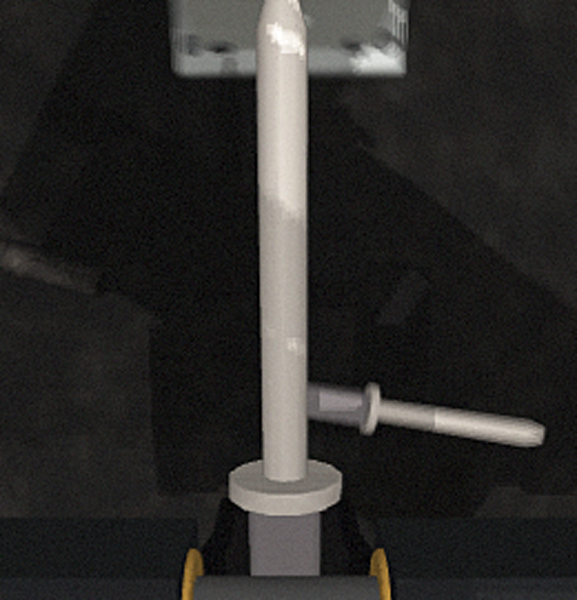

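Run:
```python
from h import *
import pickle;s=pickle.load(open("w6.pkl","rb"));R=s["tcp_rot"];p=s["position"]
k=600/270
for x in(.026,.05,.1,.116,.126):
    e=[proj("wrist",p+R@np.array([x,y,-.0192]),s) for y in(0,.005)]
    c=[((q-[130,0]+.5)*k-.5) for q in e];print(x,c[0].round(1),"half-width",(abs(c[1][0]-c[0][0])).round(1))
im=cv2.imread("pics/w6.png");g=cv2.cvtColor(im,cv2.COLOR_BGR2GRAY)
for v in(22,30,60,90,120,150,180,200,205):
    gr=np.where(g[v,225:290]>100)[0]+225;print(v,gr.min(),gr.max(),((gr.min()+gr.max())/2-130+.5)*k)
print(g[:8,245:270])
```

```text
0.026 [284.9 466. ] half-width 22.4
0.05 [285.  359.5] half-width 23.4
0.1 [285.  106.9] half-width 25.6
0.116 [285.   17.5] half-width 26.3
0.126 [285.1 -40.2] half-width 26.7
22 236 285 291.11111111111114
30 225 289 283.33333333333337
60 246 267 282.22222222222223
90 247 267 283.33333333333337
120 247 267 283.33333333333337
150 248 267 284.44444444444446
180 248 289 308.8888888888889
200 249 267 285.55555555555554
205 249 267 285.55555555555554
[[ 90  98  95  90 129 158 167 180 185 188 194 203 204 196 198 228 208 228
  216 135  83  95  94  96 100]
 [102  93 100  98 130 157 169 180 191 195 199 201 202 204 197 213 196 208
  207 186  84  95  97 101  97]
 [102  99  88 104 151 160 171 181 187 196 200 203 200 203 195 194 183 203
  208 204  92  93 103  98  97]
 [100  99  90 126 151 165 176 182 191 195 199 207 204 202 201 194 191 208
  204 216 114  88  98 101 102]
 [101  95  88 130 157 167 174 188 191 195 200 206 202 198 202 196 199 187
  201 205 134  97  92  97 103]
 [102  98 104 136 158 167 176 185 189 195 199 205 204 204 202 201 197 182
  183 179 165  94  99  99 105]
 [102  87 116 142 158 171 181 186 189 200 203 208 205 203 194 201 197 189
  178 174 188 112 118 105  98]
 [100  96 127 142 159 169 180 185 192 198 201 208 205 204 200 201 196 189
  181 175 179 125 139 127 118]]
```

Emit:
{"method": "play_rows", "body": {
  "plan": [
    [[0,0,-0.2,0,0,0,-1],[0,0,-0.2,0,0,0,-1],[0,0,0,0,0,0,-1],[0,0,0,0,0,0,-1]]
  ]
}}

```text
time_s: 13.75
position: [0.4907, -0.1615, 0.0998]
tcp_rot: [[-0.022, 1.0, -0.002], [1.0, 0.022, 0.001], [0.001, -0.002, -1.0]]
force: [-1.2, 0.2, 0.7]
opening: 0.178
```

Run:
```python
from h import *
import pickle
s0=pickle.load(open("w6.pkl","rb"));k=600/270
f=lambda u,v,z:onz("wrist",((u+.5)/k-.5+130,(v+.5)/k-.5),z,s0).round(4)
print("decoy handle end",f(310,400,.015),"collar L/R(mid height)",f(373,384,.015),f(371,433,.008),"nose",f(545,433,.012))
s=read_state();R=s["tcp_rot"];print(s["position"],np.degrees(np.arctan2(R[1,0],R[0,0])),R[2],s["force"])
im=snap("side","side1");im2=snap("scene","scene1")
a=cv2.resize(im[150:250,220:340,::-1],(480,400),interpolation=cv2.INTER_CUBIC)
b=cv2.resize(im2[170:270,220:300,::-1],(320,400),interpolation=cv2.INTER_CUBIC)
cv2.imwrite("pics/v1.png",np.hstack([a,b]))
```

```text
decoy handle end [ 0.4993 -0.1482  0.015 ] collar L/R(mid height) [ 0.5244 -0.1408  0.015 ] [ 0.5259 -0.1634  0.008 ] nose [ 0.5983 -0.1599  0.012 ]
[ 0.49072205 -0.16148163  0.09980734] 91.28860731338926 [ 9.23973997e-04 -1.54754906e-03 -9.99998376e-01] [-1.18627698  0.17054136  0.67889219]
```

View pics/v1.png

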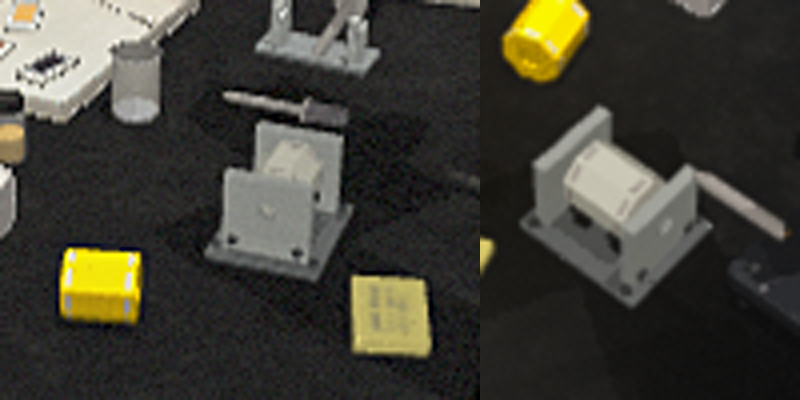

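The drum lies in the cradle, square between the plates, in both views. The loose spindle lies low, under the path, with about 5 mm to spare. Next I'll lower to axis height and start the insertion gently.

Emit:
{"method": "play_rows", "body": {
  "plan": [
    [[0.018,0,-0.5,0,0,0,-1],[0,0,-0.5,0,0,0,-1],[0,0,-0.3,0,0,0,-1],[0,0,-0.15,0,0,0,-1],[0,0,-0.05,0,0,0,-1],[0,0,0,0,0,0,-1],[0,0,0,0,0,0,-1]]
  ]
}}

```text
time_s: 14.55
position: [0.4927, -0.1617, 0.0265]
tcp_rot: [[-0.024, 1.0, 0.001], [1.0, 0.024, -0.001], [-0.001, 0.001, -1.0]]
force: [-0.2, 0.4, 0.0]
opening: 0.18
```

Run:
```python
from h import *
s=read_state();R=s["tcp_rot"];p=s["position"];print(p,np.degrees(np.arctan2(R[1,0],R[0,0])),R[2],s["force"])
im=snap("scene","scene2");im2=snap("wrist","w7")
n=p+R@np.array([.126,0,-.0192]);print("nose",n,proj("scene",n),"bore",[proj("scene",np.array([.487+.0236*d,.0242-d,.044])).round(1) for d in(.042,.032,-.032)])
print("wrist bore",proj("wrist",np.array([.488,-.0178,.044]),s),"nose",proj("wrist",n,s))
a=cv2.resize(im[200:265,230:310,::-1],(480,390),interpolation=cv2.INTER_CUBIC)
b=cv2.resize(im2[0:130,210:310,::-1],(300,390),interpolation=cv2.INTER_CUBIC)
cv2.imwrite("pics/v2.png",np.hstack([a,b]))
```

```text
[ 0.49268992 -0.16169068  0.02649144] 91.3703586852103 [-9.03358361e-04  1.40881421e-03 -9.99998600e-01] [-0.22551274  0.39022115  0.03607719]
nose [ 0.48964917 -0.03571007  0.04557759] [271.69795806 229.65595934] bore [array([265.9, 226.5]), array([262.8, 224.4]), array([244.1, 211.2])]
wrist bore [255.04772583 -64.29616381] nose [257.99839909 -18.37184011]
```

View pics/v2.png

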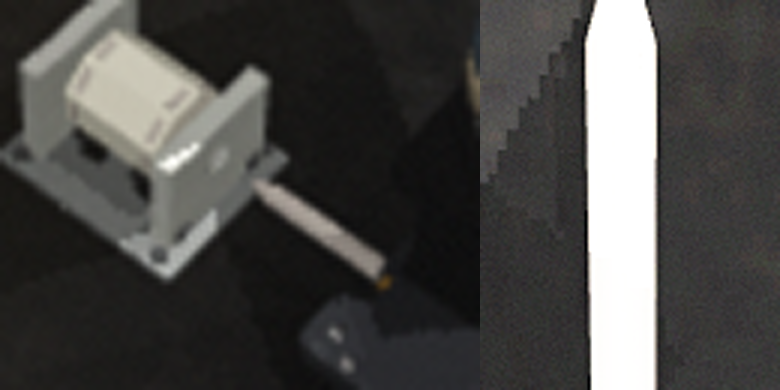

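Emit:
{"method": "play_rows", "body": {
  "plan": [
    [[-0.018,0,-0.022,0,0,0,-1],[0,0,0,0,0,0,-1],[-0.005,0.2,0,0,0,0,-1],[-0.004,0.15,0,0,0,0,-1],[-0.002,0.1,0,0,0,0,-1],[-0.002,0.1,0,0,0,0,-1],[0,0,0,0,0,0,-1]]
  ]
}}

```text
time_s: 15.35
position: [0.4905, -0.1329, 0.0246]
tcp_rot: [[-0.025, 1.0, -0.0], [1.0, 0.025, 0.0], [0.0, -0.0, -1.0]]
force: [0.2, -0.0, -0.4]
opening: 0.182
```

Nose is inside the first plate with no force, so I'll carry on.

Emit:
{"method": "play_rows", "body": {
  "plan": [
    [[-0.003,0.12,0,0,0,0,-1],[-0.004,0.16,0,0,0,0,-1],[-0.004,0.16,0,0,0,0,-1],[-0.004,0.16,0,0,0,0,-1],[-0.004,0.16,0,0,0,0,-1],[-0.004,0.16,0,0,0,0,-1],[0,0,0,0,0,0,-1]]
  ]
}}

```text
time_s: 16.05
position: [0.4893, -0.0865, 0.0247]
tcp_rot: [[-0.025, 1.0, -0.0], [1.0, 0.025, 0.0], [0.0, -0.0, -1.0]]
force: [0.3, 0.2, -0.4]
opening: 0.183
```

Emit:
{"method": "play_rows", "body": {
  "plan": [
    [[-0.003,0.14,0,0,0,0,-1],[-0.003,0.14,0,0,0,0,-1],[-0.003,0.14,0,0,0,0,-1],[-0.003,0.14,0,0,0,0,-1],[-0.003,0.12,0,0,0,0,-1],[0,0,0,0,0,0,-1],[0,0,0,0,0,0,-1]]
  ]
}}

```text
time_s: 16.75
position: [0.4888, -0.0537, 0.0247]
tcp_rot: [[-0.025, 1.0, 0.0], [1.0, 0.025, -0.0], [-0.0, 0.0, -1.0]]
force: [0.3, -0.1, -1.6]
opening: 0.178
```

Emit:
{"method": "play_rows", "body": {
  "plan": [
    [[-0.001,0.05,0,0,0,0,-1],[-0.001,0.05,0,0,0,0,-1],[0,0.04,0,0,0,0,-1],[0,0.03,0,0,0,0,-1],[0,0,0,0,0,0,-1]]
  ]
}}

```text
time_s: 17.25
position: [0.4885, -0.0451, 0.0246]
tcp_rot: [[-0.024, 1.0, -0.0], [1.0, 0.024, 0.0], [0.0, -0.0, -1.0]]
force: [0.9, 0.0, -0.8]
opening: 0.18
```

Emit:
{"method": "play_rows", "body": {
  "plan": [
    [[0,0.03,0,0,0,0,-1],[0,0.02,0,0,0,0,-1],[0,0.02,0,0,0,0,-1],[0,0,0,0,0,0,-1]]
  ]
}}

```text
time_s: 17.65
position: [0.4885, -0.0421, 0.0246]
tcp_rot: [[-0.024, 1.0, -0.0], [1.0, 0.024, -0.0], [-0.0, -0.0, -1.0]]
force: [-0.0, -2.3, -0.5]
opening: 0.179
```

Emit:
{"method": "play_rows", "body": {
  "plan": [
    [[0,0.02,0,0,0,0,-1],[0,0.01,0,0,0,0,-1],[0,0,0,0,0,0,-1]]
  ]
}}

```text
time_s: 17.95
position: [0.4886, -0.042, 0.0246]
tcp_rot: [[-0.025, 1.0, -0.0], [1.0, 0.025, -0.002], [-0.002, -0.0, -1.0]]
force: [-2.2, -9.1, -0.7]
opening: 0.18
```

Pushing further adds force (9 N) but no motion, so the collar is against the plate. Release and lift clear.

Emit:
{"method": "play_rows", "body": {
  "plan": [
    [[0,-0.02,0,0,0,0,-1],[0,0,0,0,0,0,-1],[0,0,0,0,0,0,0],[0,0,0,0,0,0,0],[0,0,0,0,0,0,0],[0,0,0,0,0,0,0],[0,0,0,0,0,0,0]]
  ]
}}

```text
time_s: 18.65
position: [0.4886, -0.0411, 0.0247]
tcp_rot: [[-0.024, 1.0, 0.0], [1.0, 0.024, 0.0], [0.0, 0.0, -1.0]]
force: [0.6, -0.4, -1.1]
opening: 0.482
```

Emit:
{"method": "play_rows", "body": {
  "plan": [
    [[0,0,0.2,0,0,0,0],[0,0,0.4,0,0,0,0],[0,0,0.8,0,0,0,0],[0,0,0.8,0,0,0,0],[0,0,0.8,0,0,0,0],[0,-0.7,0.5,0,0,0,0],[0,-0.9,0,0,0,0,0],[0,-0.9,0,0,0,0,0],[0,-0.7,0,0,0,0,0],[0,0,0,0,0,0,0],[0,0,0,0,0,0,0]]
  ]
}}

```text
time_s: 19.75
position: [0.488, -0.2016, 0.1999]
tcp_rot: [[-0.022, 1.0, -0.0], [1.0, 0.022, 0.001], [0.001, -0.0, -1.0]]
force: [-0.0, 0.3, 0.2]
opening: 0.499
```

Run:
```python
from h import *
s=read_state();print(s["position"],s["force"],s["opening"])
im2=snap("side","side3");im=snap("scene","scene3");w=snap("wrist","w8")
n=lambda X:np.array([.487-.0236*X,.0242+X,.044])
for X in(-.042,-.047,-.092,.058):print(X,"scene",proj("scene",n(X)).round(1),"side",proj("side",n(X)).round(1))
a=cv2.resize(im[170:270,225:305,::-1],(400,500),interpolation=cv2.INTER_CUBIC)
b=cv2.resize(im2[150:250,250:330,::-1],(400,500),interpolation=cv2.INTER_CUBIC)
cv2.imwrite("pics/v3.png",np.hstack([a,b]))
```

```text
[ 0.48803612 -0.2015843   0.199939  ] [-0.00630753  0.30569944  0.19517646] 0.4993448545522927
-0.042 scene [265.9 226.5] side [294.3 189.1]
-0.047 scene [267.4 227.5] side [294.8 188.4]
-0.092 scene [281.4 237.3] side [298.9 181.6]
0.058 scene [236.7 206.1] side [284.2 205.6]
```

The picture limit is reached, so I'll check by difference against the frame taken before insertion.

Run:
```python
from h import *
n=lambda X,z=.044:np.array([.487-.0236*X,.0242+X,z])
for cam,a,b,box in(("scene","scene1","scene3",(225,195,300,250)),("side","side1","side3",(270,165,310,225))):
    A=cv2.imread(f"pics/{a}.png").astype(int);B=cv2.imread(f"pics/{b}.png").astype(int)
    x0,y0,x1,y1=box;d=(abs(A-B).max(2)[y0:y1,x0:x1]>35).astype(np.uint8)
    N,l,st,c=cv2.connectedComponentsWithStats(d,connectivity=8)
    for i in range(1,N):
        if st[i,4]>=5:
            ys,xs=np.where(l==i);print(cam,"area",st[i,4],"bbox",xs.min()+x0,ys.min()+y0,xs.max()+x0,ys.max()+y0,"c",(c[i]+[x0,y0]).round(1))
    print(" pred collar",proj(cam,n(-.0445)).round(1),"handle back end",proj(cam,n(-.092)).round(1),"nose",proj(cam,n(.058)).round(1),"plate+ out",proj(cam,n(.042)).round(1))
```

```text
scene area 13 bbox 248 196 252 199 c [249.8 197.5]
scene area 303 bbox 253 206 296 229 c [270.6 218.1]
scene area 146 bbox 264 222 283 240 c [274.2 231. ]
scene area 23 bbox 260 236 266 242 c [262.7 238.7]
scene area 6 bbox 289 241 291 243 c [290.2 241.8]
 pred collar [266.6 227. ] handle back end [281.4 237.3] nose [236.7 206.1] plate+ out [241.2 209.2]
side area 19 bbox 289 174 300 177 c [294.4 175.5]
side area 58 bbox 284 180 303 185 c [294.8 182. ]
side area 47 bbox 283 185 297 192 c [290.2 187.6]
side area 6 bbox 276 192 278 193 c [277.  192.5]
side area 7 bbox 272 211 275 213 c [273.4 211.9]
 pred collar [294.6 188.7] handle back end [298.9 181.6] nose [284.2 205.6] plate+ out [285.9 202.8]
```

Run:
```python
import cv2,numpy as np
A=cv2.imread("pics/side1.png",0);B=cv2.imread("pics/side3.png",0)
print(A[196:212,277:294]);print(B[196:212,277:294])
```

```text
[[140 142 138 130 136 135 131 134 135 138 140 138 140 138 140 143 145]
 [139 142 141 142 138 137 135 138 137 136 135 134 136 131 136 134 136]
 [141 139 136 136 139 136 137 135 135 140 137 136 137 135 135 134 136]
 [142 135 136 138 140 136 138 135 133 138 134 136 135 135 138 133 138]
 [139 141 138 138 137 139 137 134 135 135 133 136 137 131 138 136 136]
 [143 138 139 136 135 136 139 128 142 150 139 134 140 137 134 137 133]
 [141 142 140 138 135 138 140 127 125 162 148 146 134 137 134 138 134]
 [137 138 139 135 139 137 137 127 122 135 146 128 135 137 135 132 137]
 [141 138 136 137 134 135 136 137 132 120 126 123 141 138 138 136 137]
 [138 138 136 140 137 139 140 136 134 136 131 132 138 138 137 141 134]
 [138 140 139 135 134 137 138 133 137 135 134 135 137 137 134 139 139]
 [143 146 140 140 137 134 135 136 138 135 135 136 137 133 140 135 136]
 [108 128 148 140 134 136 135 135 137 134 135 138 134 131 138 134 134]
 [ 59  72 109 144 142 139 141 139 136 133 132 137 135 135 136 135 136]
 [ 35  34 118 144 138 139 140 141 141 140 135 137 138 135 132 134 137]
 [117 136 146 147 145 140 145 144 1
[... 473 characters left out ...]
138 141 136 136 143 116 145 141 112 125 136 135 137 137 140]
 [141 134 136 138 138 136 139 114 154 146 122 125 135 133 137 137 133]
 [139 136 133 133 139 137 135 125 159 134 107 125 140 137 136 134 128]
 [136 141 135 138 139 137 134 140 145 120 132 135 139 136 135 139 137]
 [139 133 138 135 135 136 132 137 125 133 137 139 135 140 136 137 137]
 [139 142 137 140 138 133 134 138 129 139 136 136 137 133 139 135 137]
 [109 126 145 139 136 132 134 139 138 135 137 136 134 134 140 134 136]
 [ 53  73 107 141 143 140 144 137 138 137 138 134 137 138 133 135 137]
 [ 32  39 115 143 140 140 141 139 136 143 138 139 134 134 137 133 139]
 [115 136 147 150 143 143 144 145 139 143 136 139 142 141 141 139 146]]
```

```bash
python3 -c "
from rig import *
print(read_state()['time_s']);print(hand_in())"
```

```text
19.9
the job is handed in; nothing more can be done
None
```

The drum is in the cradle and the spindle is pushed through both plates and the drum, with its collar against the −y side plate. I handed the job in at 19.9 s of the 61 s allowed; no verdict was reported.

**Drum:** I gripped it by its upright flats and laid it in the cradle. In the scene and side pictures it sits square between the plates.

**Spindle:** I took it from the rest by the handle and turned it. Nothing resisted until the collar met the plate, where the force rose to 9 N and motion stopped. The gripper then opened and moved well clear.

**Last checks:**
- The final scene picture shows the handle within about 2–3 pixels of its predicted place.
- In the side picture, the pixels at the far bore changed as a nose poking out would make them, about where expected.
- The measured stop lay about 2 mm further in than I had calculated, which is about the calibration error.
- **Not checked:** I had used up the picture limit, so these last checks were on pixel values only. I also did not measure the vial, beaker or tape again, but the arm never worked near them.

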